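# Unclamp the flow cell and put it in the blue tray

### The job

The blue flow cell is held in its test fixture by a toggle clamp. Flip the clamp arm up by its red ball knob, past its centre so that it stays open by itself, then lift the freed cell out and set it down gently, flat with its clear window up, inside the blue-lined tray. Leave the clamp open, and do not disturb the glassware standing round about.

Things in the scene. Friction and masses are not known exactly. Their poses are not given: they have to be found in the camera images.
- fixture: fixed aluminium base plate 180 x 90 x 10 mm with a toggle clamp; origin at the centre of its underside, on the worktop; x axis runs along the plate from the knob end (-x) to the clamp's pivot bracket (+x end, up to 88 mm high), z up. Rails 8 mm high stand on the plate round the foot of the cell, with 1 to 2 mm play, so the cell leaves straight up; their tops are 17 mm above the worktop.
- clamp_hinge (a point): the clamp arm's pivot axis, 60 mm along +x of the fixture's origin and 76 mm above the worktop; the axis lies along the fixture's y axis
- clamp_knob (a point): centre of the red ball knob, 26 mm in diameter, at the free end of the clamp arm, 145 mm from the pivot; shut, it is 76 mm above the worktop, at the fixture's -x end, 85 mm from the fixture's origin. The steel arm behind it is 14 mm wide; a rubber foot under the arm, 72 mm from the pivot, presses on the top of the cell
- clamp_arm (a joint): angle of the clamp arm, rad: 0 (within 0.02) shut on the cell and level, 1.57 straight up, stop at 1.95 (leaning back to the fixture's +x). The knob travels up and over in a vertical arc of 145 mm radius. The heavy arm (0.35 kg) has no spring: let go below about 1.5 it falls shut, above about 1.65 it falls back on the open stop; it takes about 2 N at the knob to raise it from shut
- cell_center (a point): centre (20 mm above the underside) of the loose flow cell, 0.18 to 0.34 kg: a blue block 64 mm (x) by 40 mm (y) by 40 mm high with a clear window on top (+z) and a thin brass hose barb, 10 mm long, at each x end. In the fixture its axes are parallel to the fixture's, its centre 12 mm towards the knob end from the fixture's origin and 30 mm above the worktop; grip it across its 40 mm width in its upper half
- blue_tray_floor (a point): centre of the floor (top of the blue liner, 8 mm above the worktop) of the blue-lined fixed white tray; inside 102 mm (its x) by 112 mm (its y), wall 4 mm thick with its rim 14 mm above the worktop
- orange_tray_floor (a point): the same point of an equal tray with an orange liner, not to be used
- beaker: small glass beaker, 49 mm across, 56 mm high, loose; origin at the centre of its underside; leave it alone
- vial_white: small vial with a white cap, 24 mm across, 43 mm high, loose; origin at the centre of its underside; leave it alone
- erlenmeyer: conical flask, 82 mm across, 132 mm high, loose; origin at the centre of its underside; leave it alone

How it is judged:
On the way, in this order (a step that is already met when the one before it is completed fails the run):
1. the clamp arm is flipped up past centre while the cell still lies in its place (value of joint clamp_arm above 1.75 rad and distance of cell_center from where it was at the start of the episode below 0.01 m), for 0.2 s.
2. the freed cell is lifted clear of the fixture, clamp still open (value of joint clamp_arm above 1.75 rad and height (world z) of cell_center above 0.07 m), for 0.1 s.
At the end, for the whole second after the job is handed in: The clamp arm stands open by itself (over 1.75 rad); the flow cell lies at rest flat on the blue liner inside the tray, window up (tilt under 0.08 rad, centre 15 to 25 mm above the liner, within 35 mm in the tray's x and 45 mm in its y of the tray's centre) (value of joint clamp_arm above 1.75 rad and z of cell_center in the frame of blue_tray_floor between 0.015 and 0.025 m and x of cell_center in the frame of blue_tray_floor between -0.035 and 0.035 m and y of cell_center in the frame of blue_tray_floor between -0.045 and 0.045 m and angle between cell_center's own z axis and vertical below 0.08 rad and linear speed of flow_cell below 0.02 m/s); the robot touches nothing.
It fails at once if the cell is shifted more than 15 mm while the clamp is not open (below 1.4 rad) (value of joint clamp_arm below 1.4 rad and distance of cell_center from where it was at the start of the episode above 0.015 m).
It fails at once if the cell is dropped (moves faster than 0.5 m/s without being held) (contact force between the fingers and flow_cell below 0.1 N and linear speed of flow_cell above 0.5 m/s).
It fails at once if a bystander (beaker, vial or conical flask) is moved more than 30 mm or tipped over (distance of any of beaker, vial_white, erlenmeyer from where it was at the start of the episode above 0.03 m or angle between any of beaker, vial_white, erlenmeyer's own z axis and vertical above 0.5 rad).
It also fails if it takes over 54 s, if anything falls off the work surface, if the arm or the gripper's body presses on something with over 40 N, if the wrist force passes 120 N, or if a joint passes its speed limit or range.

### The arm

A 6-joint arm with a two-finger parallel gripper is mounted at the origin on a cart in front of the work surface, level with it; the furniture and walls round the work are solid. World frame = base frame: x ahead of the robot, y to its left, z up, the work surface at z = 0. Lengths are in m, angles in rad, forces in N, time in s.
With the tool pointing down it reaches from about 0.4 to 0.825 m from the base axis. Payload 7 kg.
Tool frame: the origin (TCP) lies between the finger pads; the fingertips stand 22 mm ahead of it and the grasp point (between the pads) lies 3 mm ahead of it; z points along the fingers, y is the direction in which the jaws open and shut (so a half turn about z gives the same grasp; the last joint's range is limited). The gripper opens to 88 mm and grips with 3 to 60 N. Pads are 19 mm wide; open, the fingers measure 130 mm over their backs; the gripper's body (78 mm by 193 mm) begins 47 mm behind the grasp point.
Start: joints at [1.492, 0.359, 0.012, 0, -1.224, -0.288], TCP at [0.242, 0.63, 0.225] pointing down, gripper open.
Joint ranges: [-3.07, 3.07], [-1.43, 2.12], [-1.02, 1.25], [-3.03, 1.67], [-3.05, -0], [-3.03, 3.03]. Speed limits (rad/s): [2.39, 2.39, 3.01, 3.14, 3.14, 3.14].

### API

Orientations are given as [roll, pitch, yaw] about the fixed x, y, z axes, in that order (R = Rz(yaw) Ry(pitch) Rx(roll)).
In Python, from station import arm, optics gives the robot as it stands. The module is installed in compiled form; this text tells all that it offers.
- The arm moves only by the tool jog_arm, never from a script. Its argument "motion" is a list that holds one entry, the list of rows, each a list of 7 numbers: the shift along the tool's x, y, z in m, then the turn, a rotation vector about the tool's x, y, z in degrees, then the finger opening in m, from 0 to 0.0876. In form: [[[x, y, z, rx, ry, rz, grip], ...]]. A call has 1 to 8 rows; each row is the pose to reach, as a shift and turn from the pose measured when the call began, along the tool's axes at that moment; what a row does not reach only later rows make up. A row lasts 1/10 s, in which the tool goes at most 50 mm and 8.59 degrees, less where a joint would pass 70% of its speed; a pose out of reach is approached as far as the arm can. A call with a gripper value outside its range is refused whole. The fingers move at their own pace and stop on an object; "newtons" is the grip in N (left out, the last holds). Time passes only in rows, so rows that repeat a pose let the fingers close. It gives the time, the measured TCP pose, the force and the opening at its end, in the units of the state.
- arm.get_state(): the state, without advancing time (a new reading comes with each control period).
- optics.grab_frame(name): name is "side" or "top"; returns the picture (384x512x3 uint8, red, green, blue); there is no depth.
- optics.camera_model(name): a dict with "mtx" (3x3 intrinsics, pixels), "D" ([k1, k2, p1, p2, k3] as OpenCV has them; the pictures are not rectified), "R" (3x3) and "t" (3): a world point X has camera coordinates R X + t. Camera axes: x right, y down, z forward; pixel columns grow to the right and rows downward; lengths in m; the calibration is good to about 2 mm. A picture is of the moment at which its call begins. camera_model takes no time and is no camera call.
- arm.job_done(): hands the job in, once; it reports no verdict.
The state is a dict: "t": time; "q": joint angles; "qd": joint speeds; "joint_efforts": joint torques, N m; "eef_pos": TCP position; "ee_rot": TCP orientation; "force": force on the tool from outside, world axes, zero at the start; "moment": the same for the moment, N m; "width": finger opening in m.
Only numpy, scipy, OpenCV 4.12 (cv2) and the standard library are available. Lean on these libraries where they do the work, as an engineer would, in place of code of your own. Each camera call takes 0.05 s, during which the arm holds its last target.

## Working session

There is one attempt and no reset: what is moved stays moved. The work goes in short steps, Python scripts to look and compute and a tool call to move; the robot and the scene stay as the last step left them, time stands still between calls to the robot, and variables do not carry over. Pictures are saved under pics/ and viewed, and the job is handed in when it is done.

Besides the shell and the picture viewer there is one more tool, called after "Call:" as name(argument=value, ...), one argument or row to a line, values as JSON. jog_arm: Moves the arm, as the interface text tells. Its arguments: {"type":"object","properties":{"motion":{"type":"array","items":{"type":"array","items":{"type":"array","items":{"type":"number"}}}},"newtons":{"type":"number"}},"required":["motion"]}

```bash
mkdir -p pics; python3 - <<'E'
from station import arm, optics
import cv2
for n in("side","top"):
    f=optics.grab_frame(n); cv2.imwrite(f"pics/{n}0.png",f[:,:,::-1])
    m=optics.camera_model(n); print(n,m)
print(arm.get_state())
E
```

```text
side {'mtx': array([[355.71078685,   0.        , 256.39369793],
       [  0.        , 355.71078685, 192.78280784],
       [  0.        ,   0.        ,   1.        ]]), 'D': array([-0.10374921,  0.        ,  0.        ,  0.        ,  0.        ]), 'R': array([[ 0.83310125, -0.55301025,  0.01104404],
       [-0.31532797, -0.49125161, -0.81193604],
       [ 0.45443435,  0.67294243, -0.58364193]]), 't': array([-0.46937942,  0.20147276,  0.93867081])}
top {'mtx': array([[364.90683891,   0.        , 259.75782394],
       [  0.        , 364.90683891, 190.25491435],
       [  0.        ,   0.        ,   1.        ]]), 'D': array([-0.08470094,  0.        ,  0.        ,  0.        ,  0.        ]), 'R': array([[ 0.02404682, -0.99937615,  0.02586609],
       [-0.99224216, -0.02701595, -0.12134921],
       [ 0.1219723 , -0.02274736, -0.9922728 ]]), 't': array([-0.09428613,  0.5127327 ,  0.95398051])}
{'t': 0.1, 'q': array([ 1.49209921e+00,  3.59248380e-01,  1.11695888e-02, -2.83073623e-04,
       -1.22411079e+00, -2.88115657e-01]), 'qd': array([ 3.41494636e-03, -1.89084562e-03,  2.70111096e-03,  7.62491296e-05,
        5.57673028e-04, -6.26401489e-04]), 'joint_efforts': array([-2.54306702e-03, -5.84166062e+01,  2.93751132e+01,  7.01552823e+00,
        1.01453962e-02, -5.32030185e-05]), 'eef_pos': array([0.2419509 , 0.62968311, 0.22427255]), 'ee_rot': array([ 3.14018120e+00, -1.40762566e-04, -3.66909043e-01]), 'force': array([ 0.00174216, -0.37617743,  0.14317736]), 'moment': array([-0.00404139,  0.03025655, -0.00311858]), 'width': 0.08754776174250556}
```

View pics/top0.png

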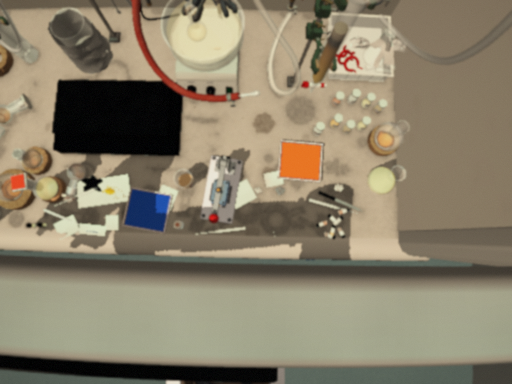

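View pics/side0.png

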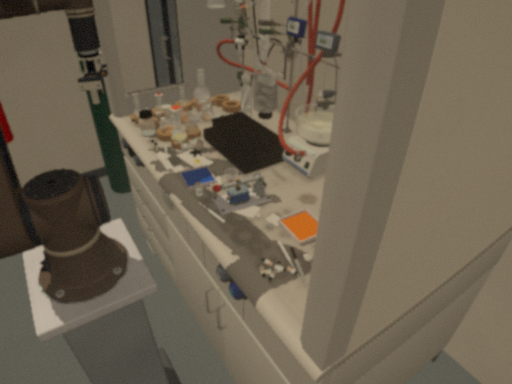

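Top view: blue tray near (148,210), fixture near (222,190) with the red knob near (213,218), orange tray near (301,161). Next I zoom in.

```bash
cat > h.py <<'E'
from station import arm, optics
import cv2, numpy as np
def ray(n,p):
    m=optics.camera_model(n)
    u=cv2.undistortPoints(np.array([[p]],float),m["mtx"],m["D"])[0,0]
    d=m["R"].T@np.array([u[0],u[1],1]); return -m["R"].T@m["t"], d
def plane(n,p,z):
    c,d=ray(n,p); return c+d*(z-c[2])/d[2]
def tri(p1,p2):
    c1,d1=ray("top",p1);c2,d2=ray("side",p2)
    A=np.c_[d1,-d2]; s=np.linalg.lstsq(A,c2-c1,rcond=None)[0]
    a,b=c1+s[0]*d1,c2+s[1]*d2; return (a+b)/2,np.linalg.norm(a-b)
def proj(n,X):
    m=optics.camera_model(n)
    return cv2.projectPoints(np.array([X],float),cv2.Rodrigues(m["R"])[0],m["t"],m["mtx"],m["D"])[0][0,0]
def blob(f,name):
    h=cv2.cvtColor(f,cv2.COLOR_RGB2HSV);H,S,V=[h[...,i].astype(int) for i in range(3)]
    if name=="blue": k=(H>105)&(H<125)&(S>180)
    if name=="red": k=((H<5)|(H>174))&(S>170)&(V>90)
    return k.astype(np.uint8)
E
python3 - <<'E'
from h import *
t=cv2.imread("pics/top0.png");s=cv2.imread("pics/side0.png")
cv2.imwrite("pics/tz.png",cv2.resize(t[140:250,110:270],None,fx=5,fy=5,interpolation=cv2.INTER_CUBIC))
cv2.imwrite("pics/sz.png",cv2.resize(s[150:230,160:300],None,fx=5.5,fy=5.5,interpolation=cv2.INTER_CUBIC))
for n,i in(("top",t),("side",s)):
  for c in("blue","red"):
    N,L,st,ce=cv2.connectedComponentsWithStats(blob(i[:,:,::-1].copy(),c))
    for k in range(1,N):
      if st[k,4]>12: 
        print(n,c,st[k],ce[k].round(1), cv2.minAreaRect(np.argwhere(L==k)[:,::-1].astype(np.float32)))
E
```

```text
top blue [ 126  191   43   39 1236] [146.9 209.9] ((146.7593231201172, 209.763671875), (36.95463943481445, 33.960845947265625), 10.784297943115234)
top red [132   0   7  17  49] [135.4   6.1] ((134.96888732910156, 8.001946449279785), (16.343111038208008, 5.05264139175415), 86.42366790771484)
top red [134  18  44  74 335] [149.9  54.8] ((152.09173583984375, 56.37213897705078), (83.72201538085938, 11.283090591430664), 61.22019577026367)
top red [336  48  22  23 109] [345.2  57.4] ((347.2500305175781, 58.74998474121094), (21.213205337524414, 14.849245071411133), 45.0)
top red [302  82   6   5  26] [304.9  84. ] ((304.5, 84.0), (4.0, 5.0), 90.0)
top red [185  90  41  11 174] [204.8  96.4] ((204.95945739746094, 96.24325561523438), (40.4421501159668, 6.740358352661133), 9.462322235107422)
top red [232  94   6   6  29] [234.4  96.1] ((234.5, 96.5), (5.0, 5.0), 90.0)
top red [209 214   9   9  57] [213.3 217.9] ((213.50001525878906, 218.00001525878906), (7.77817440032959, 7.77817440032959), 45.0)
side red [  0 111  11  31 123] [  4.6 127.4] ((4.811083793640137, 125.9017562866211), (31.317659378051758, 6.223381519317627), 72.47443389892578)
side red [214 186   5   5  16] [216.6 187.7] ((216.75003051757812, 187.75001525878906), (3.535533905029297, 4.242640495300293), 45.0)
```

View pics/tz.png

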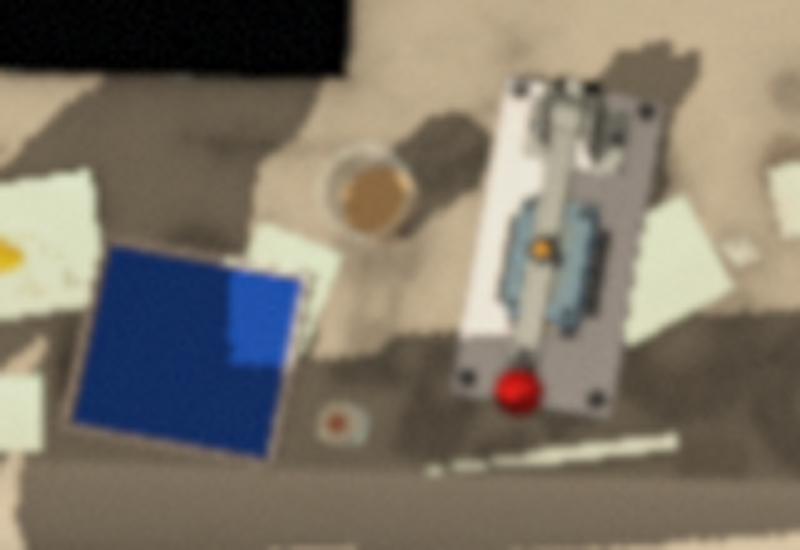

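View pics/sz.png

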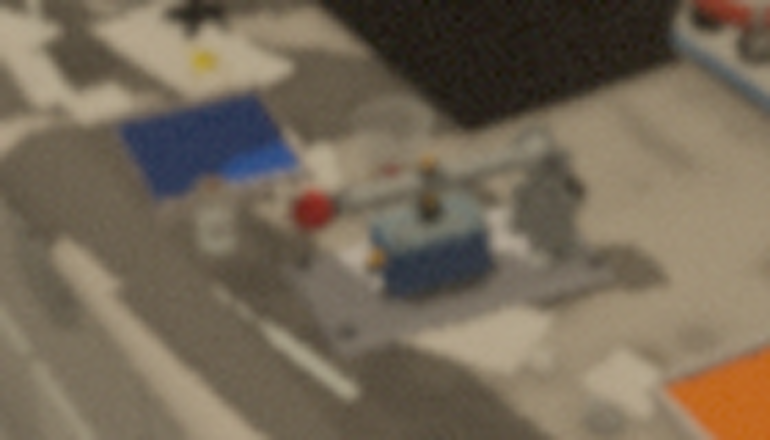

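```bash
python3 - <<'E'
from h import *
np.set_printoptions(precision=4,suppress=True)
z=lambda x,y:(110+x/5-.4,140+y/5-.4)
sz=lambda x,y:(160+x/5.5-.4,150+y/5.5-.4)
C=[plane("top",z(*c),0.010) for c in((505,78),(665,105),(612,415),(455,390))]
for c in C:print(c)
c=np.mean(C,0);print("fixture",c)
a=(C[0]+C[1]-C[2]-C[3])[:2];print("yaw +x",np.degrees(np.arctan2(a[1],a[0])),[np.linalg.norm(C[i]-C[(i+1)%4]) for i in range(4)])
k=plane("top",(213.4,218),.076);print("knob",k, tri((213.4,218),sz(313,209)))
hinge=plane("top",z(567,105),.082);print("hinge",hinge,np.degrees(np.arctan2(*(hinge-k)[1::-1])))
T=[plane("top",z(*c),.012) for c in((112,246),(302,282),(268,458),(75,422))]
for c in T:print(c)
ct=np.mean(T,0);a=(T[0]+T[1]-T[2]-T[3])[:2];print("tray",ct,np.degrees(np.arctan2(a[1],a[0])),[np.linalg.norm(T[i]-T[(i+1)%4]) for i in range(4)])
print("blob tray",plane("top",(146.8,209.8),.01))
print("beaker",plane("top",z(370,195),.03),"vial",plane("top",z(343,423),.035))
print("cell", plane("top",z(550,263),.05))
t=cv2.imread("pics/top0.png")
cv2.imwrite("pics/tl.png",cv2.resize(t[80:240,0:200],None,fx=4,fy=3.75,interpolation=cv2.INTER_CUBIC))
cv2.imwrite("pics/tr.png",cv2.resize(t[70:240,250:420],None,fx=3.5,fy=3.5,interpolation=cv2.INTER_CUBIC))
for p in [(.2419,.6297,.2),(.4,0,0),(.825,0,0)]: print(proj("top",p),proj("side",p))
E
```

```text
[0.6127 0.0581 0.01  ]
[ 0.5998 -0.0317  0.01  ]
[ 0.4266 -0.0079  0.01  ]
[0.438  0.0784 0.01  ]
fixture [0.5193 0.0242 0.01  ]
yaw +x -7.2262470399450915 [np.float64(0.09076740232027286), np.float64(0.17481658401137432), np.float64(0.08705653662310722), np.float64(0.17586629350235314)]
knob [0.435  0.0366 0.076 ] (array([0.4354, 0.0363, 0.0771]), np.float64(0.001077239286533229))
hinge [0.5836 0.017  0.082 ] -7.506060024902861
[0.5119 0.2718 0.012 ]
[0.4949 0.165  0.012 ]
[0.398  0.1786 0.012 ]
[0.4144 0.2861 0.012 ]
tray [0.4548 0.2254 0.012 ] -8.194798845709977 [np.float64(0.10817392784671526), np.float64(0.0977650333719892), np.float64(0.10870775674177519), np.float64(0.09857321346821141)]
blob tray [0.4552 0.2275 0.01  ]
beaker [0.5415 0.1265 0.03  ] vial [0.4177 0.134  0.035 ]
cell [0.5047 0.0255 0.05  ]
[-50.6305 291.0577] [ 99.8341 104.4045]
[229.0009 232.3344] [213.2598 216.6539]
[234.1925  85.22  ] [315.2271 176.9432]
```

View pics/tl.png

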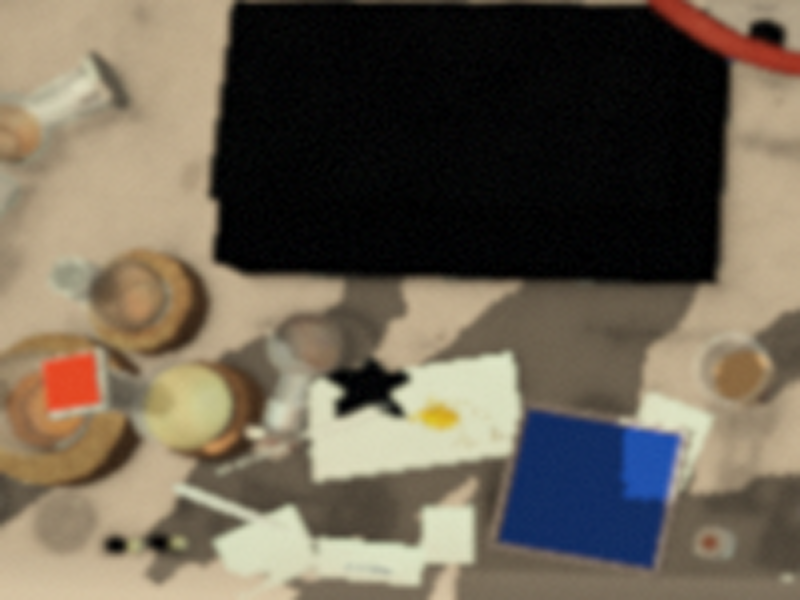

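View pics/tr.png

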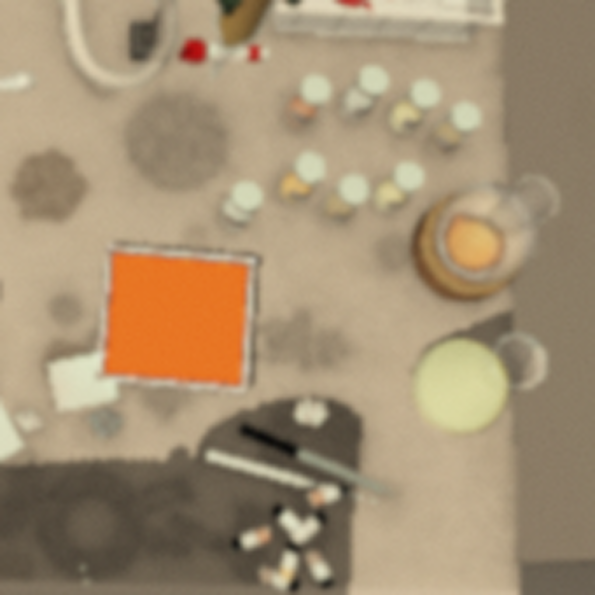

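```bash
cat >> h.py <<'E'
from scipy.spatial.transform import Rotation as Ro
np.set_printoptions(precision=4,suppress=True)
def rel(p,yaw,s=None):
    s=s or arm.get_state()
    R0=Ro.from_euler("xyz",s["ee_rot"]);R1=Ro.from_euler("xyz",[np.pi,0,np.radians(yaw)])
    return np.r_[R0.inv().apply(np.array(p)-s["eef_pos"]),np.degrees((R0.inv()*R1).as_rotvec())]
def st():
    s=arm.get_state();print(s["t"],s["eef_pos"],np.degrees(s["ee_rot"]),"F",s["force"],"w",s["width"],"q",s["q"])
E
python3 - <<'E'
from h import *
for p in [(.4352,.0364,.20)]: print(rel(p,-7.4))
E
```

```text
[  0.3932   0.4844   0.025    0.0814   0.0016 -13.6223]
```

Call:
jog_arm(
  motion=[
    [[0.02, 0.025, 0, 0, 0, -1, 0.0876], [0.045, 0.055, 0, 0, 0, -2, 0.08], [0.07, 0.085, 0, 0, 0, -4, 0.07], [0.095, 0.117, 0, 0, 0, -5, 0.06], [0.12, 0.148, 0, 0, 0, -6, 0.06], [0.145, 0.18, 0, 0, 0, -7, 0.06], [0.17, 0.21, 0, 0, 0, -8, 0.06], [0.195, 0.24, 0, 0, 0, -8, 0.06]],
  ],
)

```text
t: 0.9
eef_pos: [0.3379, 0.3339, 0.2244]
ee_rot: [3.14, 0.0, -0.226]
force: [1.1, 0.2, -0.7]
width: 0.0601
```

```bash
python3 - <<'E'
from h import *
st();print(rel((.4352,.0364,.16),-7.4))
E
```

```text
0.9 [0.3379 0.3339 0.2244] [179.9041   0.0117 -12.9731] F [ 1.0891  0.1576 -0.741 ] w 0.06007706300349917 q [ 1.195   0.0254 -0.4117  0.0001 -1.1354  0.1493]
[ 0.1616  0.268   0.0649  0.0953  0.0164 -5.5731]
```

Call:
jog_arm(
  motion=[
    [[0.02, 0.034, 0, 0, 0, -1, 0.05], [0.04, 0.067, 0, 0, 0, -2, 0.05], [0.06, 0.1, 0, 0, 0, -3, 0.05], [0.08, 0.134, 0.005, 0, 0, -4, 0.05], [0.1, 0.168, 0.015, 0, 0, -5, 0.05], [0.12, 0.2, 0.03, 0.1, 0, -5.6, 0.05], [0.141, 0.234, 0.045, 0.1, 0, -5.6, 0.05], [0.1615, 0.268, 0.055, 0.1, 0, -5.6, 0.05]],
  ],
)

```text
t: 1.7
eef_pos: [0.4348, 0.0347, 0.169]
ee_rot: [-3.142, 0.001, -0.129]
force: [0.6, 0.4, 0.6]
width: 0.05
```

```bash
python3 - <<'E'
from h import *
st();print(rel((.4352,.0364,.079),-7.4))
f=optics.grab_frame("side");cv2.imwrite("pics/s1.png",cv2.resize(f[130:240,150:310],None,fx=5,fy=5,interpolation=cv2.INTER_CUBIC)[:,:,::-1])
E
```

```text
1.7 [0.4348 0.0347 0.169 ] [-179.9985    0.0498   -7.3626] F [0.6189 0.4256 0.5902] w 0.05002870158269395 q [ 0.5344  0.0048 -0.5693 -0.0007 -0.9974  0.9083]
[ 0.0003 -0.0017  0.09   -0.0015  0.0498  0.0374]
```

View pics/s1.png

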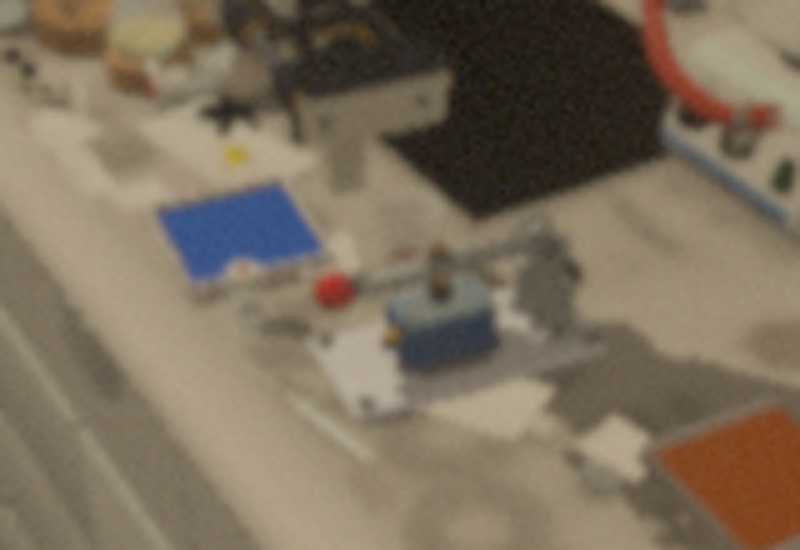

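The gripper hangs above the knob, with the finger at zoom (345,165) and the knob at (333,289). Next I descend and close.

Call:
jog_arm(
  motion=[
    [[0, -0.0015, 0.03, 0, 0, 0, 0.05], [0, -0.0015, 0.06, 0, 0, 0, 0.05], [0, -0.0015, 0.08, 0, 0, 0, 0.05], [0, -0.0015, 0.09, 0, 0, 0, 0.05], [0, -0.0015, 0.09, 0, 0, 0, 0.05], [0, -0.0015, 0.09, 0, 0, 0, 0.02], [0, -0.0015, 0.09, 0, 0, 0, 0.02], [0, -0.0015, 0.09, 0, 0, 0, 0.02]],
  ],
  newtons=12,
)

```text
t: 2.55
eef_pos: [0.4352, 0.0328, 0.0783]
ee_rot: [3.141, 0.002, -0.13]
force: [-0.8, 9.7, -0.7]
width: 0.0314
```

```bash
python3 - <<'E'
from h import *
st()
f=optics.grab_frame("side");cv2.imwrite("pics/s2.png",cv2.resize(f[130:240,150:310],None,fx=5,fy=5,interpolation=cv2.INTER_CUBIC)[:,:,::-1])
E
```

```text
2.55 [0.4352 0.0328 0.0783] [179.9639   0.0898  -7.4624] F [-0.8355  9.7118 -0.6823] w 0.031358450677476814 q [ 0.5296  0.1254 -0.6906 -0.0007 -0.7563  0.9114]
```

View pics/s2.png

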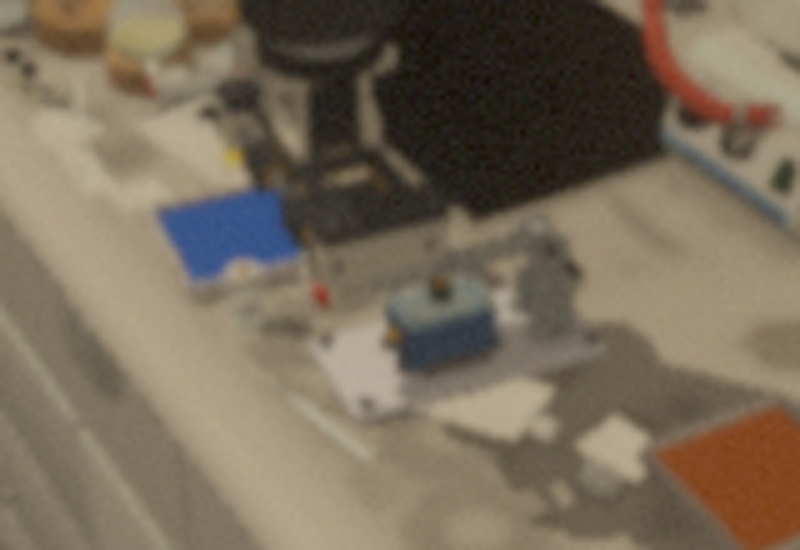

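Call:
jog_arm(
  motion=[
    [[0, -0.002, 0, 0, 0, 0, 0.02], [0, -0.0035, 0, 0, 0, 0, 0.02], [0, -0.0035, 0, 0, 0, 0, 0.02]],
  ],
)

```text
t: 2.9
eef_pos: [0.4361, 0.0372, 0.0786]
ee_rot: [-3.14, 0.0, -0.13]
force: [0.3, -1.7, -1.5]
width: 0.0226
```

Call:
jog_arm(
  motion=[
    [[0, 0, 0, 0, 0, 0, 0.02], [0, 0, 0, 0, 0, 0, 0.02]],
  ],
)

```text
t: 3.1
eef_pos: [0.4361, 0.0371, 0.0786]
ee_rot: [-3.14, 0.0, -0.131]
force: [0.6, -0.7, -2.1]
width: 0.0227
```

```bash
python3 - <<'E'
from h import *
st()
for n in("side","top"):
  f=optics.grab_frame(n);g=f[150:230,170:270] if n=="side" else f[140:240,160:280]
  cv2.imwrite(f"pics/{n}3.png",cv2.resize(g,None,fx=6,fy=6,interpolation=cv2.INTER_CUBIC)[:,:,::-1])
E
```

```text
3.1 [0.4361 0.0371 0.0786] [-179.9111    0.0134   -7.4843] F [ 0.6486 -0.6987 -2.1414] w 0.02271299109546141 q [ 0.5372  0.1259 -0.6886 -0.002  -0.7556  0.9044]
```

View pics/side3.png

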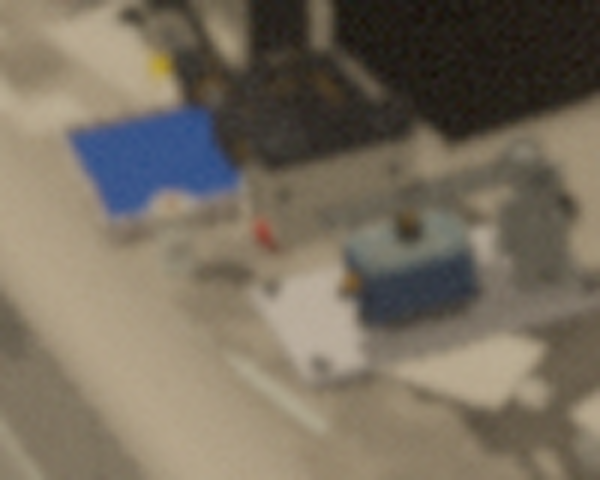

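View pics/top3.png

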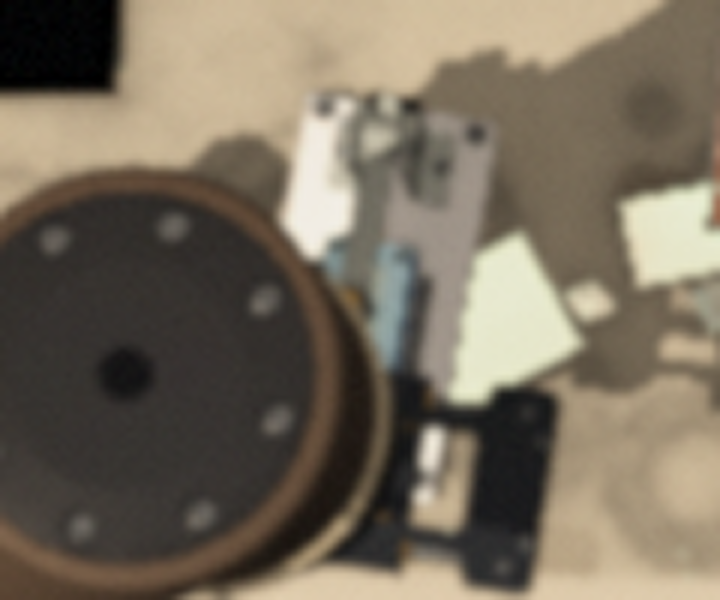

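The side view shows the knob (zoom (262,233)) between the fingers. Next I raise it along the arc.

Call:
jog_arm(
  motion=[
    [[0.0002, 0, -0.0072, 0, 0, 0, 0.02], [0.001, 0, -0.0174, 0, 0, 0, 0.02], [0.0029, 0, -0.0288, 0, 0, 0, 0.02], [0.0057, 0, -0.0401, 0, 0, 0, 0.02], [0.0093, 0, -0.0511, 0, 0, 0, 0.02], [0.0138, 0, -0.0618, 0, 0, 0, 0.02], [0.0192, 0, -0.072, 0, 0, 0, 0.02], [0.0253, 0, -0.0819, 0, 0, 0, 0.02]],
  ],
  newtons=15,
)

```text
t: 4.0
eef_pos: [0.4617, 0.0337, 0.1615]
ee_rot: [-3.14, 0.0, -0.131]
force: [-0.9, -0.0, 0.7]
width: 0.0202
```

```bash
python3 - <<'E'
from h import *
st()
f=optics.grab_frame("side")
cv2.imwrite(f"pics/s4.png",cv2.resize(f[130:230,170:270],None,fx=6,fy=6,interpolation=cv2.INTER_CUBIC)[:,:,::-1])
E
```

```text
4.0 [0.4617 0.0337 0.1615] [-179.9036    0.0055   -7.4816] F [-0.8703 -0.0183  0.7382] w 0.020155155005931052 q [ 0.4988  0.0603 -0.5299 -0.0017 -0.9797  0.9424]
```

View pics/s4.png

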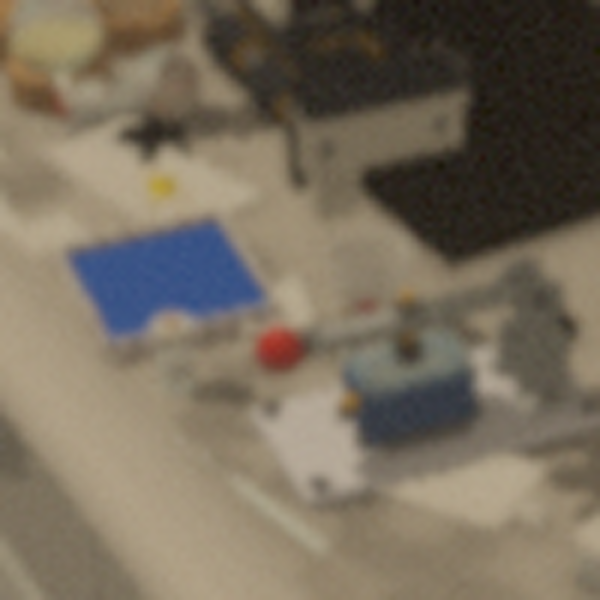

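The knob slipped out: the arm is shut again, with the ball at zoom (279,347) and the cell undisturbed. I'll regrip lower and firmer.

```bash
python3 - <<'E'
from h import *
print(rel((.4358,.0367,.071),-7.5))
f=optics.grab_frame("top"); s=optics.grab_frame("side")
for n,i in(("top",f),("side",s)):
    N,L,stt,ce=cv2.connectedComponentsWithStats(blob(i,"red"))
    for k in range(1,N):
      if stt[k,4]>12: print(n,stt[k],ce[k])
E
```

```text
[-0.0281  0.0011  0.0919 -0.1334 -0.1371  0.0521]
top [132   0  40  86 388] [146.9536  46.067 ]
top [337  49  21  22 102] [345.3627  57.3137]
top [302  82   6   5  25] [304.96  84.12]
top [170  85  15  10  20] [176.8   90.55]
top [187  90  39  11 168] [205.5952  96.4405]
top [232  94   6   6  29] [234.2759  96.1379]
side [214 186   5   4  14] [215.9286 187.2857]
```

Call:
jog_arm(
  motion=[
    [[-0.028, 0.001, 0, 0, 0, 0, 0.05], [-0.028, 0.001, 0.03, 0, 0, 0, 0.05], [-0.028, 0.001, 0.06, 0, 0, 0, 0.05], [-0.028, 0.001, 0.08, 0, 0, 0, 0.05], [-0.028, 0.001, 0.092, 0, 0, 0, 0.05], [-0.028, 0.001, 0.092, 0, 0, 0, 0.05]],
  ],
  newtons=25,
)

```text
t: 4.75
eef_pos: [0.4322, 0.0358, 0.0669]
ee_rot: [3.141, 0.004, -0.132]
force: [-0.3, 0.4, -0.5]
width: 0.0501
```

Call:
jog_arm(
  motion=[
    [[0, 0, 0, 0, 0, 0, 0.03], [0, 0, 0, 0, 0, 0, 0.02], [0, 0, 0, 0, 0, 0, 0.02], [0, 0, 0, 0, 0, 0, 0.02], [0, 0, 0, 0, 0, 0, 0.02], [0, 0, 0, 0, 0, 0, 0.02]],
  ],
  newtons=25,
)

```text
t: 5.35
eef_pos: [0.433, 0.0374, 0.0675]
ee_rot: [-3.139, 0.002, -0.132]
force: [-3.5, 9.0, -0.5]
width: 0.0243
```

Call:
jog_arm(
  motion=[
    [[0.002, 0, 0, 0, 0, 0, 0.02], [0.003, 0, 0, 0, 0, 0, 0.02], [0.003, 0, 0, 0, 0, 0, 0.02]],
  ],
)

```text
t: 5.65
eef_pos: [0.4332, 0.0374, 0.0673]
ee_rot: [-3.139, 0.006, -0.133]
force: [-15.4, 11.7, 8.5]
width: 0.0249
```

Call:
jog_arm(
  motion=[
    [[0, 0, 0, 0, 0, 0, 0.02], [0.0005, 0, -0.0058, 0, 0, 0, 0.02], [0.0005, 0, -0.0116, 0, 0, 0, 0.02], [0.001, 0, -0.0174, 0, 0, 0, 0.02], [0.0019, 0, -0.0231, 0, 0, 0, 0.02], [0.0029, 0, -0.0288, 0, 0, 0, 0.02], [0.0042, 0, -0.0345, 0, 0, 0, 0.02], [0.0057, 0, -0.0401, 0, 0, 0, 0.02]],
  ],
  newtons=40,
)

```text
t: 6.45
eef_pos: [0.4392, 0.0366, 0.108]
ee_rot: [-3.138, 0.006, -0.133]
force: [-1.0, 4.1, -3.2]
width: 0.024
```

```bash
python3 - <<'E'
from h import *
st()
f=optics.grab_frame("side")
cv2.imwrite(f"pics/s5.png",cv2.resize(f[130:230,170:270],None,fx=6,fy=6,interpolation=cv2.INTER_CUBIC)[:,:,::-1])
E
```

```text
6.45 [0.4392 0.0366 0.108 ] [-179.8125    0.3322   -7.6323] F [-0.9613  4.0625 -3.1554] w 0.02398155533034049 q [ 0.5276  0.0909 -0.6394 -0.0082 -0.8431  0.9155]
```

View pics/s5.png

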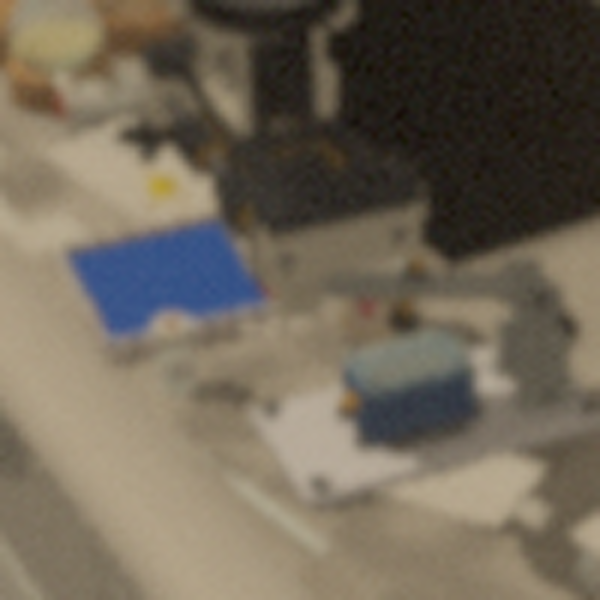

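The arm is now lifted about 0.29 rad: foot and arm stand clear of the cell, and the cell is still in place. Continue.

Call:
jog_arm(
  motion=[
    [[0.0029, 0, -0.0089, 0, 0, 0, 0.02], [0.0068, 0, -0.0184, 0, 0, 0, 0.02], [0.0112, 0, -0.0275, 0, 0, 0, 0.02], [0.0163, 0, -0.0363, 0, 0, 0, 0.02], [0.022, 0, -0.0446, 0, 0, 0, 0.02], [0.0283, 0, -0.0526, 0, 0, 0, 0.02], [0.0351, 0, -0.0602, 0, 0, 0, 0.02], [0.0424, 0, -0.0672, 0, 0, 0, 0.02]],
  ],
)

```text
t: 7.3
eef_pos: [0.4823, 0.0306, 0.1761]
ee_rot: [-3.138, 0.006, -0.133]
force: [0.5, 3.5, -3.7]
width: 0.0238
```

Call:
jog_arm(
  motion=[
    [[0.0079, 0, -0.0064, 0, 0, 0, 0.02], [0.0161, 0, -0.0123, 0, 0, 0, 0.02], [0.0248, 0, -0.0176, 0, 0, 0, 0.02], [0.0338, 0, -0.0222, 0, 0, 0, 0.02], [0.0432, 0, -0.0262, 0, 0, 0, 0.02], [0.0527, 0, -0.0296, 0, 0, 0, 0.02], [0.0625, 0, -0.0322, 0, 0, 0, 0.02], [0.0725, 0, -0.0342, 0, 0, 0, 0.02]],
  ],
)

```text
t: 8.1
eef_pos: [0.5556, 0.0205, 0.2108]
ee_rot: [-3.139, 0.005, -0.133]
force: [-1.9, 2.1, 4.2]
width: 0.024
```

```bash
python3 - <<'E'
from h import *
st()
f=optics.grab_frame("side")
cv2.imwrite(f"pics/s6.png",cv2.resize(f[110:230,170:290],None,fx=5,fy=5,interpolation=cv2.INTER_CUBIC)[:,:,::-1])
E
```

```text
8.1 [0.5556 0.0205 0.2108] [-179.8295    0.2647   -7.6113] F [-1.9     2.0579  4.1851] w 0.023974903339901897 q [ 0.3856  0.1765 -0.269  -0.0054 -1.1279  1.0547]
```

View pics/s6.png

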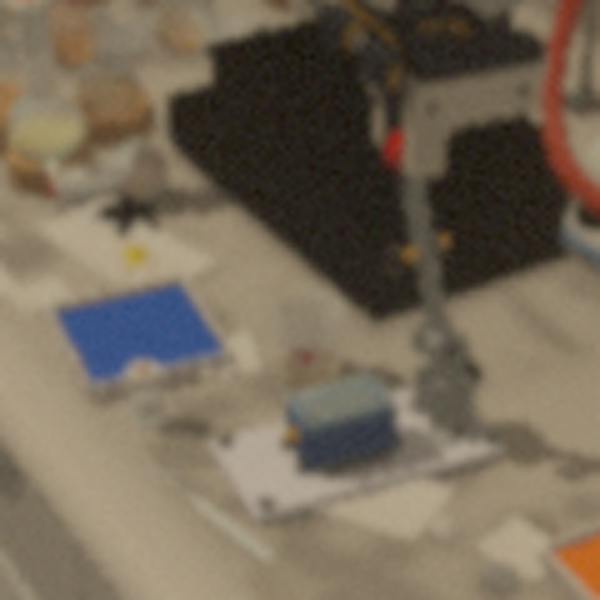

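Call:
jog_arm(
  motion=[
    [[0.0101, 0, -0.0013, 0, 0, 0, 0.02], [0.0202, 0, -0.0018, 0, 0, 0, 0.02], [0.0304, 0, -0.0017, 0, 0, 0, 0.02], [0.0405, 0, -0.0008, 0, 0, 0, 0.02], [0.0505, 0, 0.0007, 0, 0, 0, 0.02], [0.0604, 0, 0.003, 0, 0, 0, 0.02], [0.0687, 0, 0.0055, 0, 0, 0, 0.02], [0.0728, 0, 0.0069, 0, 0, 0, 0.02]],
  ],
)

```text
t: 8.95
eef_pos: [0.6307, 0.0102, 0.2039]
ee_rot: [-3.14, 0.003, -0.133]
force: [0.4, -2.4, 5.1]
width: 0.0238
```

Call:
jog_arm(
  motion=[
    [[0, 0, 0, 0, 0, 0, 0.024], [0, 0, 0, 0, 0, 0, 0.05], [0, 0, 0, 0, 0, 0, 0.05], [0, 0, 0, 0, 0, 0, 0.05], [0, 0, -0.01, 0, 0, 0, 0.05], [0, 0, -0.03, 0, 0, 0, 0.05], [0, 0, -0.045, 0, 0, 0, 0.05], [0, 0, -0.045, 0, 0, 0, 0.05]],
  ],
)

```text
t: 9.75
eef_pos: [0.632, 0.0102, 0.2522]
ee_rot: [-3.138, -0.002, -0.132]
force: [0.7, -0.5, 1.1]
width: 0.0501
```

```bash
python3 - <<'E'
from h import *
st()
f=optics.grab_frame("side")
cv2.imwrite(f"pics/s7.png",cv2.resize(f[110:230,170:290],None,fx=5,fy=5,interpolation=cv2.INTER_CUBIC)[:,:,::-1])
E
```

```text
9.75 [0.632  0.0102 0.2522] [-179.8199   -0.1047   -7.579 ] F [ 0.7142 -0.4646  1.1299] w 0.05012281744163771 q [ 0.3232  0.2718 -0.049  -0.0021 -1.247   1.116 ]
```

View pics/s7.png

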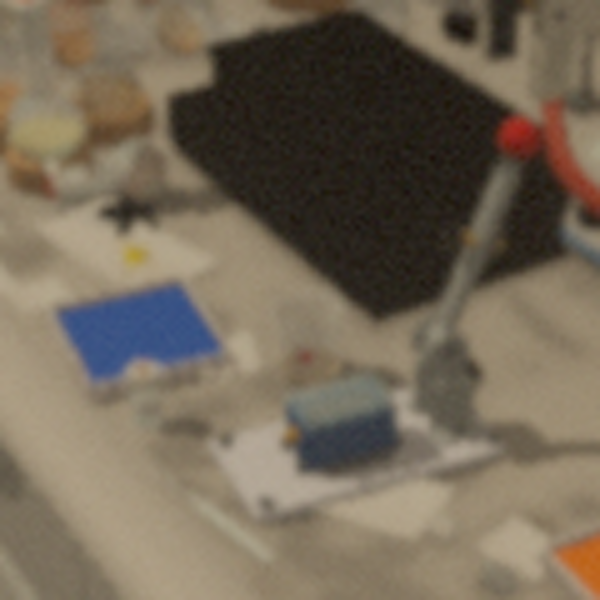

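Clamp stands open by itself (ball at zoom (517,136)) and the cell is still in place at (342,422). Next comes the move to the cell.

```bash
python3 - <<'E'
from h import *
print(rel((.5065,.0262,.15),-7.5))
E
```

```text
[-0.1258  0.001   0.1006 -0.17    0.0081 -0.0935]
```

Call:
jog_arm(
  motion=[
    [[-0.01, 0, -0.01, 0, 0, 0, 0.065], [-0.04, 0, -0.01, 0, 0, 0, 0.065], [-0.08, 0, 0, 0, 0, 0, 0.065], [-0.11, 0.001, 0.02, -0.2, 0, 0, 0.065], [-0.126, 0.001, 0.05, -0.2, 0, 0, 0.065], [-0.126, 0.001, 0.08, -0.2, 0, 0, 0.065], [-0.126, 0.001, 0.1, -0.2, 0, 0, 0.065], [-0.126, 0.001, 0.1, -0.2, 0, 0, 0.065]],
  ],
)

```text
t: 10.6
eef_pos: [0.5036, 0.0256, 0.1484]
ee_rot: [3.139, 0.005, -0.133]
force: [-0.1, 0.2, -0.2]
width: 0.0648
```

```bash
python3 - <<'E'
from h import *
st();print(rel((.5065,.0262,.046),-7.5))
f=optics.grab_frame("side")
cv2.imwrite(f"pics/s8.png",cv2.resize(f[110:230,170:290],None,fx=5,fy=5,interpolation=cv2.INTER_CUBIC)[:,:,::-1])
E
```

```text
10.6 [0.5036 0.0256 0.1484] [179.8483   0.2712  -7.6043] F [-0.1023  0.1984 -0.1964] w 0.06484032903648844 q [ 0.4407  0.148  -0.4625 -0.0004 -0.9657  0.9976]
[ 0.0032 -0.0012  0.1024  0.1515  0.2713 -0.104 ]
```

View pics/s8.png

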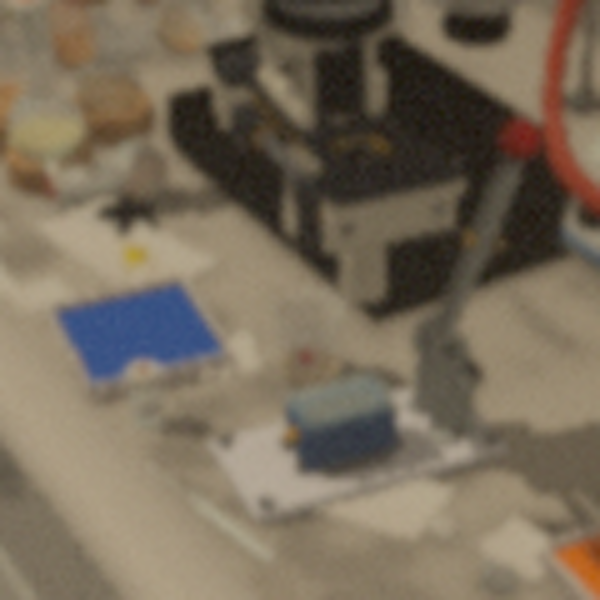

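Call:
jog_arm(
  motion=[
    [[0.002, -0.001, 0.03, 0, 0, 0, 0.065], [0.003, -0.001, 0.06, 0.1, 0.3, 0, 0.065], [0.003, -0.001, 0.08, 0.1, 0.3, 0, 0.065], [0.003, -0.001, 0.09, 0.1, 0.3, 0, 0.065], [0.003, -0.001, 0.096, 0.1, 0.3, 0, 0.065], [0.003, -0.001, 0.1, 0.1, 0.3, 0, 0.065], [0.003, -0.001, 0.102, 0.1, 0.3, 0, 0.065], [0.003, -0.001, 0.102, 0.1, 0.3, 0, 0.065]],
  ],
)

```text
t: 11.45
eef_pos: [0.5083, 0.0265, 0.0487]
ee_rot: [-3.141, -0.004, -0.132]
force: [0.4, 0.3, 1.1]
width: 0.0645
```

```bash
python3 - <<'E'
from h import *
st();print(rel((.5065,.0262,.045),-7.5))
f=optics.grab_frame("side")
cv2.imwrite(f"pics/s9.png",cv2.resize(f[150:230,190:290],None,fx=7,fy=7,interpolation=cv2.INTER_CUBIC)[:,:,::-1])
E
```

```text
11.45 [0.5083 0.0265 0.0487] [-179.9898   -0.2132   -7.575 ] F [0.3527 0.293  1.1006] w 0.06453145849854698 q [ 0.4398  0.2777 -0.5761  0.0028 -0.7137  0.9966]
[-0.0018  0.0005  0.0037 -0.0101 -0.2132 -0.075 ]
```

View pics/s9.png

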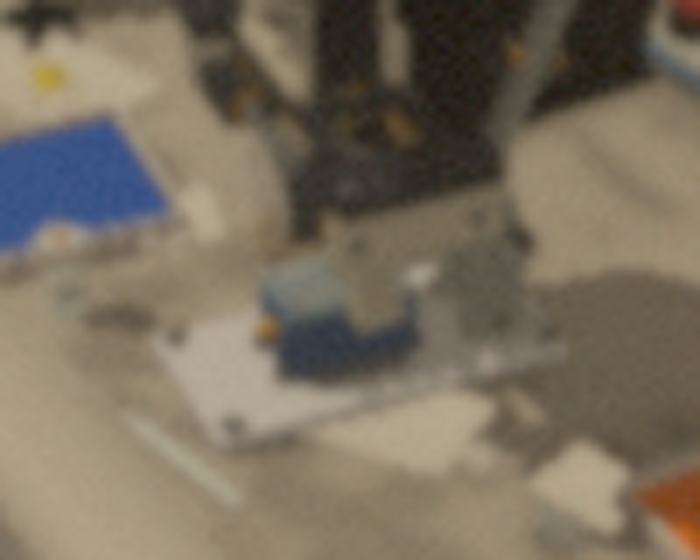

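Call:
jog_arm(
  motion=[
    [[0, 0, 0.003, 0, 0, 0, 0.065], [-0.001, 0, 0.005, 0, 0, 0, 0.06], [-0.001, 0, 0.005, 0, 0, 0, 0.05], [-0.001, 0, 0.005, 0, 0, 0, 0.042], [-0.001, 0, 0.005, 0, 0, 0, 0.03], [-0.001, 0, 0.005, 0, 0, 0, 0.03], [-0.001, 0, 0.005, 0, 0, 0, 0.03], [-0.001, 0, 0.005, 0, 0, 0, 0.03]],
  ],
  newtons=30,
)

```text
t: 12.3
eef_pos: [0.5075, 0.0266, 0.0438]
ee_rot: [-3.141, -0.004, -0.132]
force: [-0.1, 0.9, 0.7]
width: 0.0393
```

Call:
jog_arm(
  motion=[
    [[0, 0, 0, 0, 0, 0, 0.03], [0, 0, 0, 0, 0, 0, 0.03], [0, 0, -0.003, 0, 0, 0, 0.03], [0, 0, -0.008, 0, 0, 0, 0.03]],
  ],
)

```text
t: 12.7
eef_pos: [0.5069, 0.0265, 0.0516]
ee_rot: [3.141, -0.003, -0.132]
force: [0.5, -0.6, -1.4]
width: 0.0392
```

Held (width 39 mm, no side force). Lift straight up.

Call:
jog_arm(
  motion=[
    [[0, 0, -0.01, 0, 0, 0, 0.03], [0, 0, -0.022, 0, 0, 0, 0.03], [0, 0, -0.034, 0, 0, 0, 0.03], [0, 0, -0.046, 0, 0, 0, 0.03], [0, 0, -0.058, 0, 0, 0, 0.03], [0, 0, -0.068, 0, 0, 0, 0.03], [0, 0, -0.075, 0, 0, 0, 0.03], [0, 0, -0.075, 0, 0, 0, 0.03]],
  ],
)

```text
t: 13.5
eef_pos: [0.5073, 0.0267, 0.1278]
ee_rot: [-3.141, -0.005, -0.132]
force: [0.1, -0.2, -1.8]
width: 0.0394
```

```bash
python3 - <<'E'
from h import *
st()
# tray liner: blue blob centre in side view too
for n in("side","top"):
  f=optics.grab_frame(n)
  cv2.imwrite(f"pics/{n}10.png",cv2.resize(f[110:230,170:290] if n=="side" else f[150:250,110:230],None,fx=5,fy=5,interpolation=cv2.INTER_CUBIC)[:,:,::-1])
E
```

```text
13.5 [0.5073 0.0267 0.1278] [-179.9626   -0.2627   -7.5757] F [ 0.0658 -0.219  -1.7506] w 0.039419393948394395 q [ 0.4413  0.1709 -0.4903  0.0025 -0.9054  0.9958]
```

View pics/side10.png

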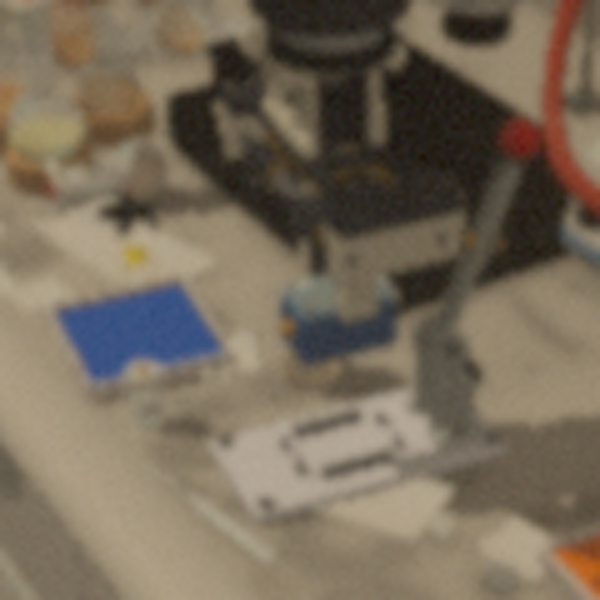

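View pics/top10.png

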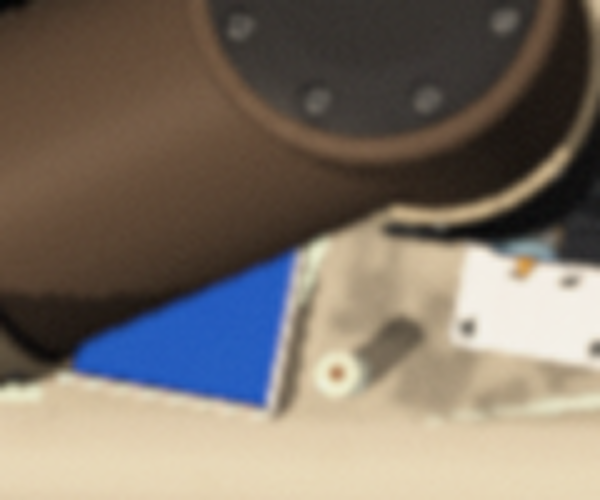

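The cell hangs level at side zoom (340,318), the clamp is open, and beaker and vial are undisturbed. Next: move over the tray.

```bash
python3 - <<'E'
from h import *
print(rel((.455,.2264,.128),-8))
E
```

```text
[-0.0775 -0.1913 -0.0018  0.0061 -0.1538  0.4093]
```

Call:
jog_arm(
  motion=[
    [[-0.006, -0.015, -0.002, 0, 0, 0, 0.03], [-0.018, -0.045, -0.002, 0, 0, 0, 0.03], [-0.033, -0.08, -0.002, 0, 0, 0.2, 0.03], [-0.047, -0.115, -0.002, 0, -0.1, 0.4, 0.03], [-0.061, -0.15, -0.002, 0, -0.1, 0.4, 0.03], [-0.071, -0.175, -0.002, 0, -0.1, 0.4, 0.03], [-0.0775, -0.191, -0.002, 0, -0.1, 0.4, 0.03], [-0.0775, -0.191, -0.002, 0, -0.1, 0.4, 0.03]],
  ],
)

```text
t: 14.4
eef_pos: [0.4543, 0.2278, 0.1275]
ee_rot: [3.141, -0.0, -0.137]
force: [-0.7, -0.6, -2.6]
width: 0.0392
```

```bash
python3 - <<'E'
from h import *
st();print(rel((.455,.2264,.060),-8))
f=optics.grab_frame("side")
cv2.imwrite(f"pics/s11.png",cv2.resize(f[110:230,150:270],None,fx=5,fy=5,interpolation=cv2.INTER_CUBIC)[:,:,::-1])
E
```

```text
14.4 [0.4543 0.2278 0.1275] [179.9496  -0.0147  -7.8566] F [-0.6999 -0.6325 -2.5912] w 0.03924399261733154 q [ 0.8522  0.1746 -0.4858  0.0009 -0.911   0.5809]
[ 0.0008  0.0012  0.0675  0.0504 -0.0147  0.1434]
```

View pics/s11.png

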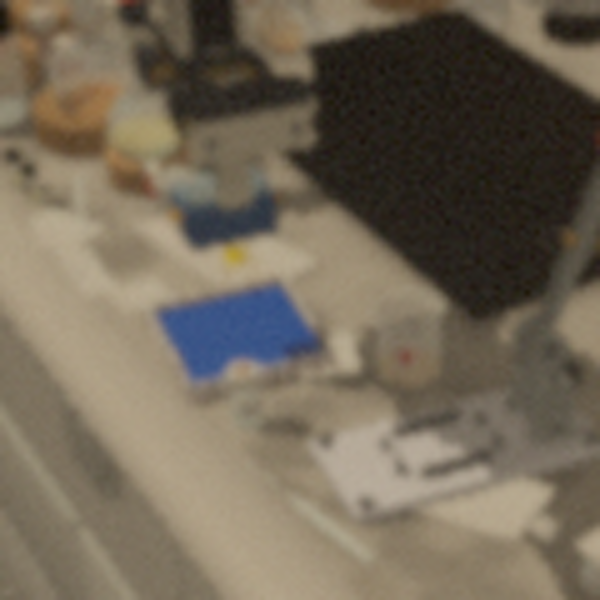

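The cell is over the tray (cell at zoom (230,210), liner at (238,332)). I descend to about 10 mm above contact, then go slowly.

Call:
jog_arm(
  motion=[
    [[0, 0.001, 0.01, 0, 0, 0, 0.03], [0, 0.001, 0.025, 0, 0, 0, 0.03], [0, 0.001, 0.04, 0, 0, 0, 0.03], [0, 0.001, 0.055, 0, 0, 0, 0.03], [0, 0.001, 0.065, 0, 0, 0, 0.03], [0, 0.001, 0.071, 0, 0, 0, 0.03], [0, 0.001, 0.075, 0, 0, 0, 0.03], [0, 0.001, 0.075, 0, 0, 0, 0.03]],
  ],
)

```text
t: 15.25
eef_pos: [0.4542, 0.2252, 0.0521]
ee_rot: [3.14, 0.0, -0.138]
force: [-0.3, -0.2, -1.5]
width: 0.0397
```

```bash
python3 - <<'E'
from h import *
st()
f=optics.grab_frame("side")
cv2.imwrite(f"pics/s12.png",cv2.resize(f[140:220,150:250],None,fx=6,fy=6,interpolation=cv2.INTER_CUBIC)[:,:,::-1])
E
```

```text
15.25 [0.4542 0.2252 0.0521] [179.8908   0.023   -7.9041] F [-0.2707 -0.1939 -1.4642] w 0.039659101807554345 q [ 0.8489  0.2725 -0.5724  0.0011 -0.7277  0.5831]
```

View pics/s12.png

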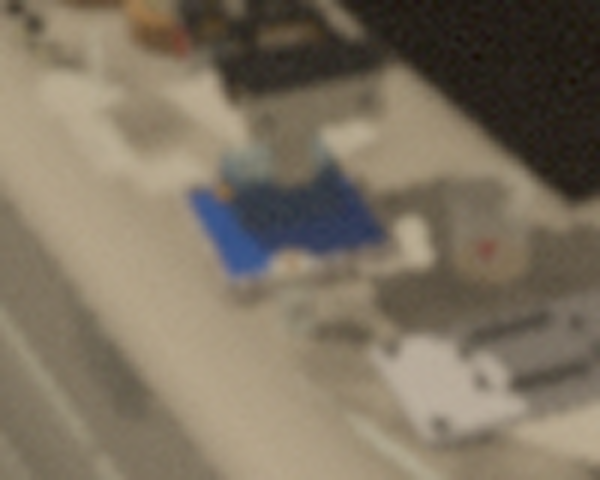

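Call:
jog_arm(
  motion=[
    [[0, 0, 0.002, 0, 0, 0, 0.03], [0, 0, 0.004, 0, 0, 0, 0.03], [0, 0, 0.006, 0, 0, 0, 0.03], [0, 0, 0.007, 0, 0, 0, 0.03], [0, 0, 0.008, 0, 0, 0, 0.03], [0, 0, 0.009, 0, 0, 0, 0.03], [0, 0, 0.0095, 0, 0, 0, 0.03], [0, 0, 0.0095, 0, 0, 0, 0.03]],
  ],
)

```text
t: 16.1
eef_pos: [0.4543, 0.2255, 0.0429]
ee_rot: [3.14, 0.0, -0.138]
force: [0.2, 0.2, -2.4]
width: 0.0394
```

Call:
jog_arm(
  motion=[
    [[0, 0, 0.0005, 0, 0, 0, 0.03], [0, 0, 0.001, 0, 0, 0, 0.03], [0, 0, 0.0015, 0, 0, 0, 0.03], [0, 0, 0.0015, 0, 0, 0, 0.03]],
  ],
)

```text
t: 16.5
eef_pos: [0.4543, 0.2255, 0.0418]
ee_rot: [3.14, -0.0, -0.138]
force: [-2.7, -0.8, 4.7]
width: 0.0395
```

Contact felt (+4.7 N against −2.4 N while hanging). Release and rise.

Call:
jog_arm(
  motion=[
    [[0, 0, 0, 0, 0, 0, 0.042], [0, 0, 0, 0, 0, 0, 0.05], [0, 0, 0, 0, 0, 0, 0.06], [0, 0, 0, 0, 0, 0, 0.06], [0, 0, -0.01, 0, 0, 0, 0.06], [0, 0, -0.03, 0, 0, 0, 0.06], [0, 0, -0.055, 0, 0, 0, 0.06], [0, 0, -0.08, 0, 0, 0, 0.06]],
  ],
)

```text
t: 17.3
eef_pos: [0.4543, 0.2255, 0.1233]
ee_rot: [3.14, -0.0, -0.137]
force: [0.1, 0.3, 0.3]
width: 0.0599
```

Call:
jog_arm(
  motion=[
    [[0, 0, -0.03, 0, 0, 0, 0.06], [0, 0, -0.06, 0, 0, 0, 0.06], [0, 0, -0.09, 0, 0, 0, 0.06], [0, -0.03, -0.1, 0, 0, 0, 0.06], [0, -0.07, -0.1, 0, 0, 0, 0.06], [0, -0.11, -0.1, 0, 0, 0, 0.06], [0, -0.15, -0.1, 0, 0, 0, 0.06], [0, -0.18, -0.1, 0, 0, 0, 0.06]],
  ],
)

```text
t: 18.1
eef_pos: [0.479, 0.4059, 0.2237]
ee_rot: [3.141, -0.001, -0.137]
force: [-0.4, -0.5, 0.8]
width: 0.0602
```

```bash
python3 - <<'E'
from h import *
st()
for n in("side","top"):
  f=optics.grab_frame(n)
  cv2.imwrite(f"pics/{n}13.png",cv2.resize(f[100:230,140:290] if n=="side" else f[140:250,110:270],None,fx=5,fy=5,interpolation=cv2.INTER_CUBIC)[:,:,::-1])
E
```

```text
18.1 [0.479  0.4059 0.2237] [179.94    -0.0298  -7.8451] F [-0.3826 -0.5166  0.8232] w 0.060196098975516366 q [ 1.014   0.2831 -0.1002  0.001  -1.1882  0.4195]
```

View pics/side13.png

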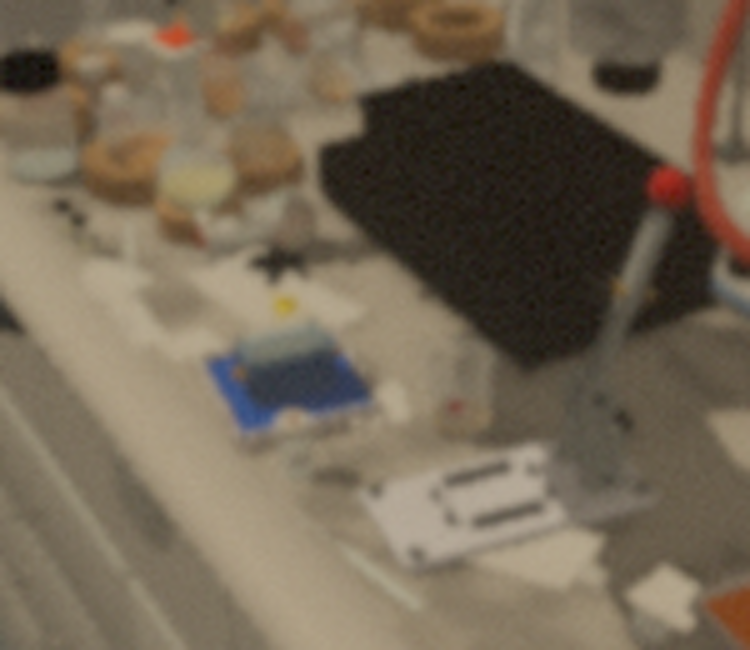

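View pics/top13.png

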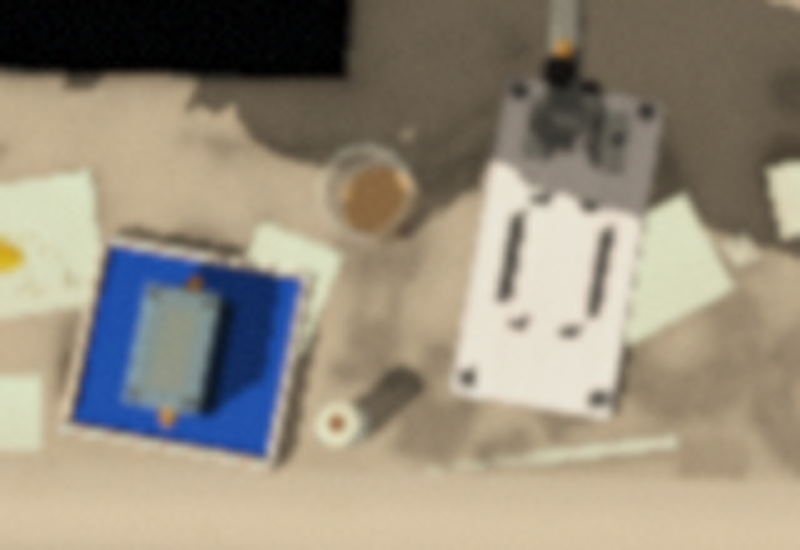

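Call:
jog_arm(
  motion=[
    [[0, 0, 0, 0, 0, 0, 0.06], [0, 0, 0, 0, 0, 0, 0.06]],
  ],
)

```text
t: 18.4
eef_pos: [0.4789, 0.4066, 0.223]
ee_rot: [3.14, -0.0, -0.135]
force: [0.5, -1.4, 0.2]
width: 0.0598
```

```bash
python3 - <<'E'
from h import *
z=lambda x,y:(110+x/5-.4,140+y/5-.4)
print(plane("top",z(173,348),.048)-plane("top",(146.8,209.8),.01))
arm.job_done()
E
```

```text
[-0.0009 -0.0038  0.038 ]
the job is handed in; nothing more can be done
```

I flipped the clamp open by its knob, lifted the cell straight out and set it down in the blue-lined tray. I handed the job in at 18.4 s of the 54 s allowed; the hand-in gives no verdict.

- **Retry:** my first grip on the knob (12 N, raised to 15 N as I lifted) slipped off as I lifted, and the arm fell shut on the cell without visibly moving it. A lower grip, at 40 N for the lift, carried the knob over to about 1.9 rad, where the arm stayed open after release.
- **Cell:** it came out without side load and touched down at about 5 N. In the last pictures it lies flat, window up, about 4 mm from the tray's centre.
- **Surroundings:** the clamp is still open, and the beaker and vial are where they were. I never identified the conical flask with certainty. The arm crossed the bench with its fingertips about 0.2 m up, except around the fixture and tray, well above the flask's 132 mm.
- **Gripper:** it stands clear of everything, with force readings near zero.
- **Disagreement:** the fingers read about 24 mm on the 26 mm knob. I did not resolve why.

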